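# Pin the filter plates together

## Task

The two filter plates and the metal cover lie crookedly on the nest of the assembly fixture: slide the stack squarely against the nest's three locating posts so that the holes line up, but gently, with under 2 kilograms, or the nest slips on its magnets. Then take the tie pin with the flanged knob from the holder and feel it down through all three plates into the nest without forcing it, past the spring catch, until its flange sits flat on the cover. Leave the drift in the holder and the other things on the bench where they are.

Things in the scene. Friction and masses are not known exactly. Their poses are not given: they have to be found in the camera images.
- fixture: Fixed dark steel sub-plate of the assembly fixture, 200 (x) x 180 (y) x 6 mm. Origin: centre of its underside, on the bench. +x points away from the robot within 0.35 rad, +y to its left. On it stands, held by magnets, the steel nest that carries the plates: set down by hand, up to 18 mm off the sub-plate's centre in x and in y, turned up to 0.025 rad; its place is not measured.
- slip_x (a joint): How far the nest has slipped on its magnets along x since the start (m; 0 at the start wherever it stands). The magnets hold against a sideways push of up to 20 N. The nest has three upright posts, 10 mm diameter, tops 54 mm above the bench, centred 47 mm from its bore to +x (two, 17 mm either side) and 37 mm to +y (one, on the middle).
- slip_y (a joint): The same along y. Nest and plates have the fixture's axes, nearly. When all plates touch all three posts (pushed to +x and to +y), their holes are exactly over the nest's 11 mm bore, which goes straight down below them; its spring catch, two balls, sits 15 mm below its mouth.
- plate_low: Lowest loose plate, slick white plastic, 84 (x) x 64 (y) x 8 mm, 60 g, on the nest's pedestal (74 x 54 mm, top 32 mm above the bench, so the square plate overhangs 5 mm all round). Origin: centre of its underside, on the axis of its 11 mm through hole. Starts several mm short of the posts, turned up to 0.12 rad.
- plate_mid: Middle loose plate, slick grey plastic, same size, hole and mass, on the lowest one (underside at 40 mm). Origin: centre of its underside, on the hole's axis. Starts off square in its own way, by as much.
- cover: Top loose plate, slick aluminium, 84 x 64 x 10 mm, about 140 g (underside at 48 mm, top at 58 mm). Origin: centre of its underside, on the axis of its 11 mm hole. Starts off square in its own way, by as much. Plates slide at a push of 1 to 3 N.
- tie_pin: Steel tie pin upright in one of the holder's two wells. Origin: the tip, z up along the pin. Shank 10 mm diameter, 50 mm long, blunt nose (7 mm across at the tip, full size 4.5 mm up), shallow catch groove at z = 7 to 16 mm; flange 28 mm across at z = 50 to 54 mm; round knurled knob 22 mm diameter, z = 54 to 83 mm, gripped from above. 70 g. At the start the flange rests on the holder.
- pin_seat (a point): Point on the pin's axis in the underside of its flange, 50 mm above the tip. Fully home it is 58 mm above the bench. From about 12 mm above that the catch resists with up to about 12 N; the pin's own weight does not pass it.
- holder: Fixed grey block 46 (x) x 110 (y) x 58 mm. Origin: centre of its underside. Two wells 12 mm in diameter, 54 mm deep, at y = +32 and -32 mm: one holds the tie pin, the other the drift.
- drift: Plain round steel drift without flange, 11 mm in diameter and 96 mm long, standing in the other well of the holder. Origin: its lower end. Not to be used.
- vial_amber: Amber glass vial with black cap, 23 mm in diameter, 51 mm high, standing on the bench. Origin: centre of its underside. Leave alone.
- beaker: Small glass beaker, 54 mm in diameter, 67 mm high. Origin: centre of its underside. Leave alone.
- port_nut: Steel nut with a collar, 24 x 27 x 24 mm, on the bench. Origin: centre of its underside. Leave alone.
- spare_filter: White filter disc 51 mm in diameter, 20 mm high, on the bench. Origin: centre of its underside. Leave alone.
There are look-alikes about, which are no part of the job. There is more than one size of the tie_pin; the one meant has the size given above.

How it is judged:
By the outcome, as a careful person would: the job done as asked, in the order asked, and still so for the second after the job is handed in, with the robot touching nothing.
It also fails if it takes over 70 s, if anything falls off the work surface, if the arm or the gripper's body presses on something with over 40 N, if the wrist force passes 120 N, or if a joint passes its speed limit or range.

## Robot

A 6-joint arm with a two-finger parallel gripper is mounted at the origin on a cart in front of the work surface, level with it; the furniture and walls round the work are solid. World frame = base frame: x ahead of the robot, y to its left, z up, the work surface at z = 0. Lengths are in mm, angles in rad, forces in N, time in s.
With the tool pointing down it reaches from about 275 to 750 mm from the base axis. Payload 10.2 kg.
Tool frame: the origin (TCP) lies at the very end of the fingers, on their centre line; the grasp point (between the pads) lies 19 mm behind it; z points along the fingers, y is the line along which they close (so a half turn about z gives the same grasp; the last joint's range is limited). The gripper opens to 85 mm and grips with 20 to 120 N. Pads are 22 mm wide; open, the fingers measure 114 mm over their backs; the gripper's body (76 mm by 85 mm) begins 54 mm behind the grasp point. The pads swing forward as they close: fully open they stand 13 mm farther back than shut.
Start: joints at [-1.554, 0.313, 1.498, -0, 1.331, -0.223], TCP at [124.678, -509.987, 231.294] pointing down, gripper open.
Joint ranges: [-2.94, 2.94], [-0.97, 2.17], [0.19, 2.56], [-1.23, 4.37], [0.02, 3.11], [-2.88, 2.88]. Speed limits (rad/s): [2.39, 2.39, 3.01, 3.14, 3.14, 3.14].

## Interface

Orientations are given as a unit quaternion [w, x, y, z].
In Python, from rig import * gives the robot as it stands. The module is installed in compiled form; this text tells all that it offers.
- The arm moves only by the shell command python3 -m crank 'ROWS' [FORCE]. ROWS is JSON, a list that holds one entry, the list of rows, each a list of 7 numbers: the shift along the tool's x, y, z in units of 25 mm (1.0 is 25 mm), then the turn, a rotation vector about the tool's x, y, z in units of 8 degrees (1.0 is 8 degrees), then the finger opening in mm, from 0 to 85.4. A call has exactly 8 rows; each row shifts and turns the commanded pose from where the row before left it, along the tool's axes as they then stand; what a row does not reach is not made up. A row lasts 1/10 s, in which the tool goes at most 50 mm and 8.59 degrees, less where a joint would pass 70% of its speed; a pose out of reach is approached as far as the arm can. A call is refused whole if a number of a shift passes 1 or a number of a turn 1, either way. A call with a gripper value outside its range is refused whole. The fingers move at their own pace and stop on an object; FORCE is the grip in N (left out, the last holds). Time passes only in rows, so rows that do not move let the fingers close, or fill a call up. It gives the time, the measured TCP pose, the force, the opening and the grip force at its end, in the units of the state.
- sense(): the state, without advancing time (a new reading comes with each control period).
- capture(name): name is "scene" or "top" or "wrist"; returns the picture (400x640x3 uint8, blue, green, red); there is no depth.
- camera_model(name): a dict with "fx", "fy", "cx", "cy" (pixels), "world_from_camera" (4x4, takes a point from camera to world coordinates); the wrist camera has in their place "T_tool_cam" (4x4, takes a point from camera to tool coordinates, whose origin is the TCP and whose axes are the flange's). Camera axes: x right, y up, looking along -z (the intrinsics and any distortion apply to the point x, -y, -z); pixel columns grow to the right and rows downward; lengths in mm; the calibration is good to about 2 mm. A picture is of the moment at which its call begins: read the wrist's pose just before it. camera_model takes no time and is no camera call.
- finish_job(): hands the job in; it is judged then, once.
The state is a dict: "time_s": time; "joints": joint angles; "dq": joint speeds; "tau": joint torques, N m; "eef_pos": TCP position; "ee_rot": TCP orientation; "force": force on the tool from outside, world axes, zero at the start; "wrist_torque": the same for the moment, N m; "grip_width": opening from 0.0 (shut) to 1.0 (fully open); "grip_force": force on a finger pad.
Only numpy, scipy, OpenCV 4.12 (cv2) and the standard library are available. Lean on these libraries where they do the work, as an engineer would, in place of code of your own. Each camera call takes 0.05 s, during which the arm holds its last target. There are 200 camera calls.

## Working session

There is one attempt and no reset: what is moved stays moved. The work goes in short steps, Python scripts to look and compute and a shell command to move; the robot and the scene stay as the last step left them, time stands still between calls to the robot, and variables do not carry over. Pictures are saved under pics/ and viewed, at most 10 in all, crops included, and the job is handed in when it is done.

```bash
mkdir -p pics; cat > h.py <<'E'
from rig import *
import numpy as np, cv2
from scipy.spatial.transform import Rotation as R
def ray(name,u,v,st=None):
    c=camera_model(name)
    T=np.array(c["world_from_camera"]) if "world_from_camera" in c else tool(st)@np.array(c["T_tool_cam"])
    d=T[:3,:3]@np.array([(u-c["cx"])/c["fx"],-(v-c["cy"])/c["fy"],-1]); return T[:3,3],d
def tool(st):
    T=np.eye(4);q=st["ee_rot"];T[:3,:3]=R.from_quat([q[1],q[2],q[3],q[0]]).as_matrix();T[:3,3]=st["eef_pos"];return T
def at(name,u,v,z,st=None):
    o,d=ray(name,u,v,st);return o+d*(z-o[2])/d[2]
def proj(name,p,st=None):
    c=camera_model(name)
    T=np.array(c["world_from_camera"]) if "world_from_camera" in c else tool(st)@np.array(c["T_tool_cam"])
    q=np.linalg.inv(T)@np.append(p,1);return np.array([c["cx"]+c["fx"]*q[0]/-q[2],c["cy"]-c["fy"]*q[1]/-q[2]])
E
python3 - <<'E'
from h import *
s=sense();print({k:np.round(v,3) for k,v in s.items()})
for n in("top","scene","wrist"):
    cv2.imwrite(f"pics/{n}0.png",capture(n));c=camera_model(n);print(n,{k:(np.round(v,3).tolist()) for k,v in c.items() if not isinstance(v,str)})
E
```

```text
{'time_s': np.float64(0.0), 'joints': array([-1.554,  0.313,  1.498,  0.   ,  1.331, -0.223]), 'dq': array([-0.   , -0.001,  0.001,  0.002, -0.   ,  0.001]), 'tau': array([-1.0000e-03, -4.1226e+01, -2.5974e+01, -0.0000e+00,  4.0000e-03,
       -0.0000e+00]), 'eef_pos': array([ 124.7  , -509.719,  230.727]), 'ee_rot': array([-0.001,  0.993,  0.12 ,  0.   ]), 'force': array([-0.428, -1.209, -0.702]), 'wrist_torque': array([-0.001, -0.004, -0.035]), 'grip_force': np.float64(0.0), 'grip_width': np.float64(0.997)}
top {'fx': 509.09, 'fy': 509.09, 'cx': 320.403, 'cy': 199.92, 'world_from_camera': [[0.001, 0.996, -0.094, 401.003], [-1.0, 0.003, 0.014, 85.168], [0.014, 0.094, 0.995, 1138.75], [0.0, 0.0, 0.0, 1.0]]}
scene {'fx': 449.233, 'fy': 449.233, 'cx': 318.377, 'cy': 200.369, 'world_from_camera': [[-0.834, 0.251, -0.491, 40.074], [-0.552, -0.379, 0.743, 783.101], [0.0, 0.891, 0.455, 523.598], [0.0, 0.0, 0.0, 1.0]]}
wrist {'fx': 346.343, 'fy': 346.343, 'cx': 319.662, 'cy': 198.5, 'T_tool_cam': [[0.001, 0.963, 0.27, 67.94], [1.0, -0.001, 0.001, -1.838], [0.001, 0.27, -0.963, -141.023], [0.0, 0.0, 0.0, 1.0]]}
```

View pics/top0.png

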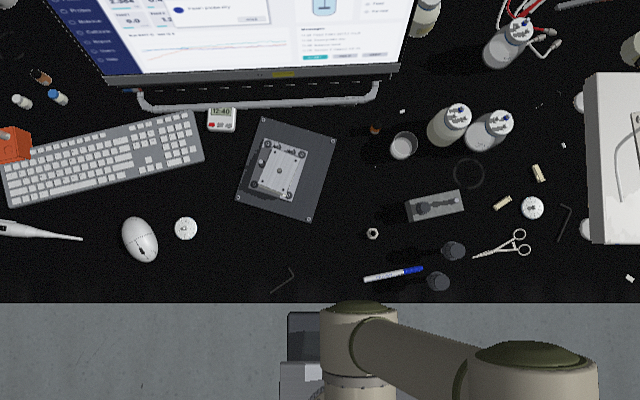

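View pics/scene0.png

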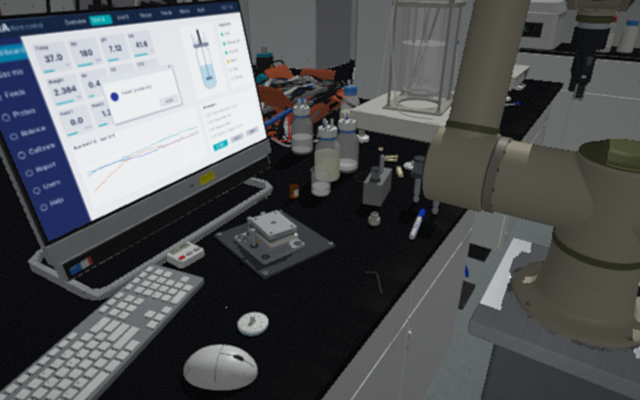

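The top view shows the fixture at about (286,168) and the holder at (434,206), with a flanged knob at its left well and a thinner item to the right. Two loose look-alike pins are at (453,250) and (438,282), and the monitor stand is behind the fixture. Next I'll enlarge the fixture and the holder.

```bash
python3 - <<'E'
from h import *
t=cv2.imread("pics/top0.png");s=cv2.imread("pics/scene0.png")
f=lambda im,x,y,w,h:cv2.resize(im[y:y+h,x:x+w],(400,300),interpolation=cv2.INTER_CUBIC)
o=np.vstack([np.hstack([f(t,220,108,128,96+24),f(t,380,185,128,96+24)]),np.hstack([f(s,210,190,128,96),f(s,345,140,96,72)])])
cv2.imwrite("pics/c1.png",o)
for u,v,z in[(262,115,6),(337,139,6),(310,222,6),(235,197,6),(405,211,58),(459,191,58),(463,213,58),(421,208,87),(453,250,83),(438,282,83)]:print(u,v,at("top",u,v,z).round(1))
E
```

```text
262 115 [700.9 201.6   6. ]
337 139 [646.4  31.5   6. ]
310 222 [458.5  92.    6. ]
235 197 [513.9 259.4   6. ]
405 211 [ 479.7 -110.9   58. ]
459 191 [ 523.  -227.6   58. ]
463 213 [ 475.8 -235.    58. ]
421 208 [ 484. -139.   87.]
453 250 [ 397.2 -204.9   83. ]
438 282 [ 331.6 -172.4   83. ]
```

View pics/c1.png

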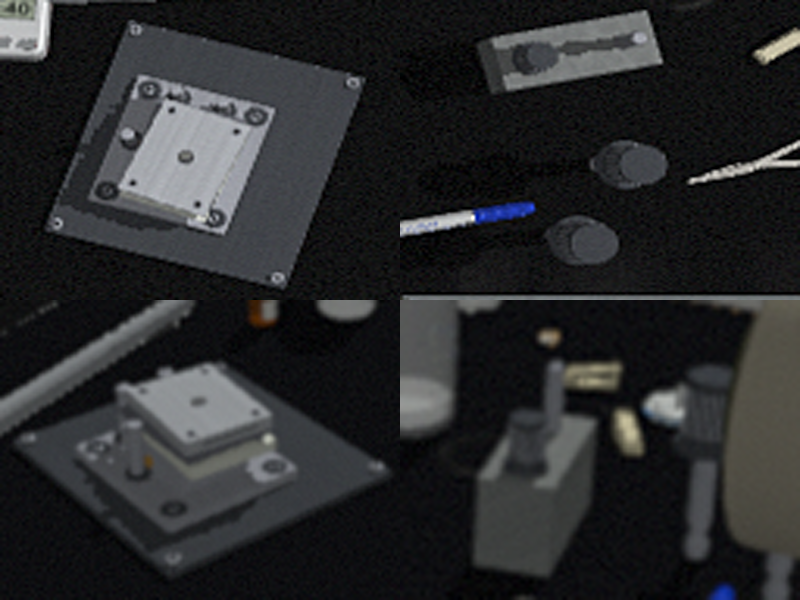

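The large-knob pin is in the holder's left well, at about (421,208) in the top view. The thin bare drift is in the right well, at about (459,192). The loose flanged pins at (453,250) and (438,282) stand outside the holder, so they aren't the one meant. The crop agrees with this. In the crop the stack is short of its posts. I'm moving over the fixture.

```bash
python3 -m crank '[[[1,-0.88,0,0,0,0,0],[1,-0.88,0,0,0,0,0],[1,-0.88,0,0,0,0,0],[1,-0.88,0,0,0,0,0],[1,-0.88,0,0,0,0,0],[1,-0.88,0,0,0,0,0],[1,-0.88,0,0,0,0,0],[1,-0.88,0,0,0,0,0]]]'
python3 -m crank '[[[1,-0.88,0,0,0,0,0],[1,-0.88,0,0,0,0,0],[1,-0.88,0,0,0,0,0],[1,-0.88,0,0,0,0,0],[1,-0.88,0,0,0,0,0],[1,-0.88,0,0,0,0,0],[1,-0.88,0,0,0,0,0],[1,-0.88,0,0,0,0,0]]]'
python3 -m crank '[[[1,-0.88,0,0,0,0,0],[1,-0.88,0,0,0,0,0],[1,-0.88,0,0,0,0,0],[1,-0.88,0,0,0,0,0],[1,-0.88,0,0,0,0.9,0],[0.6,-0.9,0.5,0,0,1,0],[0,-0.8,0.7,0,0,1,0],[0,0,0.7,0,0,1,0]]]'
python3 - <<'E'
from h import *
s=sense();print({k:np.round(v,3).tolist() for k,v in s.items()})
cv2.imwrite("pics/w1.png",capture("wrist"))
import json;json.dump({k:np.array(v).tolist() for k,v in s.items()},open("s1.json","w"))
im=cv2.imread("pics/w1.png");cv2.imwrite("pics/w1b.png",cv2.resize(im[20:380],(0,0),fx=1.25,fy=1.25))
E
```

```text
time_s: 0.95
eef_pos: [277.7, -290.2, 231.2]
ee_rot: [-0.0, 0.993, 0.119, 0.0]
force: [0.4, -0.2, 0.1]
grip_width: -0.0
grip_force: 0.0
time_s: 1.75
eef_pos: [430.2, -71.7, 231.2]
ee_rot: [-0.0, 0.993, 0.12, -0.0]
force: [-0.3, -0.7, -0.2]
grip_width: 0.002
grip_force: 0.0
time_s: 2.55
eef_pos: [537.6, 109.7, 182.8]
ee_rot: [-0.0, 0.988, -0.153, -0.0]
force: [0.6, 0.4, 0.4]
grip_width: 0.002
grip_force: 0.0
{'time_s': 2.55, 'joints': [-0.013, 0.406, 1.497, 0.0, 1.239, 1.866], 'dq': [-0.042, 0.15, 0.265, -0.012, -0.407, 1.356], 'tau': [2.072, -45.645, -26.461, 0.153, 0.571, -1.51], 'eef_pos': [537.65, 109.706, 182.772], 'ee_rot': [-0.0, 0.988, -0.153, -0.0], 'force': [0.649, 0.36, 0.367], 'wrist_torque': [-0.031, -0.007, 0.01], 'grip_force': 0.0, 'grip_width': 0.002}
```

View pics/w1b.png

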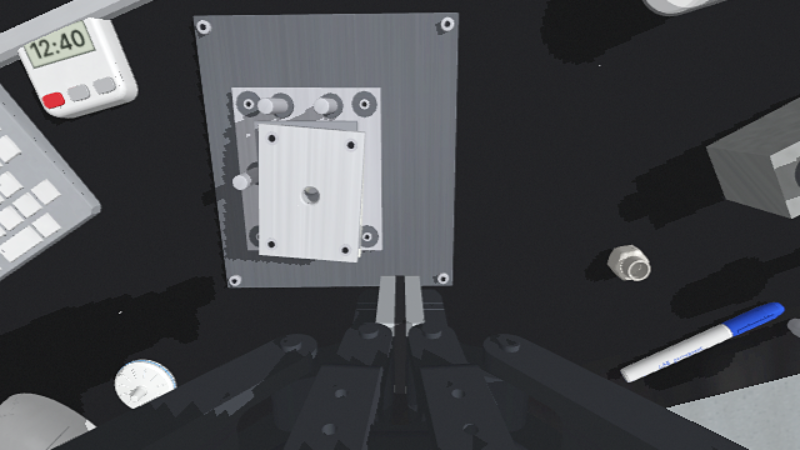

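The wrist view (scaled) shows the cover's hole at (311,195) and post tops at about (265,105), (321,105) and (240,181). The cover corners are at (259,124), (365,131), (357,262) and (259,254). The closed fingers point down at about (400,280).

```bash
cat > m.py <<'E'
from h import *
import json
s=json.load(open("s1.json"))
T=tool(s);print("yaw",np.arctan2(T[1,0],T[0,0]))
def g(u,v,z):
    p=at("wrist",u/1.25,v/1.25+20,z,s); return p,(np.linalg.inv(T)@np.append(p,1))[:2]
for n,u,v,z in[("post1",264,105,54),("post2",320,105,54),("posty",240,182,54),("hole",311,195,58),("c1",259,124,58),("c2",365,131,58),("c3",357,262,58),("c4",259,254,58),("sc1",204,27,6),("sc2",448,23,6),("sc3",443,279,6),("sc4",235,281,6),("nut",637,263,20)]:
    p,q=g(u,v,z);print(n,p.round(1),"tool",q.round(1))
E
python3 m.py
```

```text
yaw -0.3079118011143903
post1 [624.7 169.3  54. ] tool [ 65.  -83.1]
post2 [614.5 137.2  54. ] tool [ 65.  -49.4]
posty [585.9 201.7  54. ] tool [  18.1 -102.2]
hole [565.  160.9  58. ] tool [ 10.7 -57. ]
c1 [615.1 175.2  58. ] tool [ 54.  -85.8]
c2 [592.  115.9  58. ] tool [ 50.  -22.4]
c3 [514.1 148.1  58. ] tool [-34.  -29.4]
c4 [538.6 207.1  58. ] tool [-28.6 -93. ]
sc1 [688.3 202.4   6. ] tool [ 115.5 -134. ]
sc2 [640.7  44.4   6. ] tool [118.1  31. ]
sc3 [462.7  99.2   6. ] tool [-68.1  32.8]
sc4 [510.9 256.8   6. ] tool [ -70. -132.]
nut [437.5 -43.1  20. ] tool [-49.1 176. ]
```

The measurements agree: the posts come out 33.7 mm apart against 34, and both post sets put the bore at tool (18, −66). The nest is aligned with the tool within about 0.01 rad. I'm going to the −x side of the stack and lowering the closed fingers.

```bash
python3 -m crank '[[[-0.8,-0.9,0,0,0,0,0],[-0.8,-0.9,0,0,0,0,0],[-0.8,-0.84,0,0,0,0,0],[0,0,1,0,0,0,0],[0,0,1,0,0,0,0],[0,0,1,0,0,0,0],[0,0,1,0,0,0,0],[0,0,0,0,0,0,0]]]'
cat > q.py <<'E'
from h import *
import json
s=sense();s0=json.load(open("s1.json"));T=tool(s0)
d=np.linalg.inv(T)@np.append(s["eef_pos"],1);Tn=tool(s)
print(s["time_s"],"in s1 tool",d[:3].round(2),"z",np.round(s["eef_pos"][2],2),"F tool xyz",(T[:3,:3].T@np.array(s["force"])).round(2),"yaw",np.arctan2(Tn[1,0],Tn[0,0]).round(4),"tilt",Tn[:2,2].round(4))
E
python3 q.py
```

```text
time_s: 3.4
eef_pos: [498.8, 188.0, 81.5]
ee_rot: [0.001, 0.989, -0.151, -0.003]
force: [-0.8, 0.3, 0.3]
grip_width: 0.001
grip_force: 0.0
3.4 in s1 tool [-60.65 -62.78 101.35] z 81.48 F tool xyz [-0.8  -0.04 -0.33] yaw -0.3029 tilt [-0.0056 -0.0009]
```

```bash
python3 -m crank '[[[0,-0.13,0.5,0,0,0,0],[0,0,0.5,0,0,0,0],[0,0,0.4,0,0,0,0],[0,0,0.3,0,0,0,0],[0,0,0.2,0,0,0,0],[0.1,0,0.1,0,0,0,0],[0,0,0,0,0,0,0],[0,0,0,0,0,0,0]]]';python3 q.py
```

```text
time_s: 4.2
eef_pos: [504.0, 190.8, 34.1]
ee_rot: [-0.0, 0.988, -0.152, 0.0]
force: [0.3, -0.5, 0.1]
grip_width: 0.009
grip_force: 0.0
4.2 in s1 tool [-56.58 -67.08 148.74] z 34.09 F tool xyz [ 0.48  0.42 -0.11] yaw -0.3048 tilt [0.0006 0.0001]
```

```bash
python3 -m crank '[[[0.1,0.02,0.08,0,0,0,0],[0.1,0,0,0,0,0,0],[0.1,0,0,0,0,0,0],[0.1,0,0,0,0,0,0],[0.06,0,0,0,0,0,0],[0.04,0,0,0,0,0,0],[0.04,0,0,0,0,0,0],[0.04,0,0,0,0,0,0]]]';python3 q.py
```

```text
time_s: 5.0
eef_pos: [517.3, 186.0, 31.8]
ee_rot: [0.0, 0.988, -0.152, -0.0]
force: [-1.6, 1.4, 0.5]
grip_width: 0.004
grip_force: 0.6
5.0 in s1 tool [-42.47 -66.53 151.05] z 31.77 F tool xyz [-1.93 -0.9  -0.47] yaw -0.3047 tilt [-0.0004  0.    ]
```

```bash
python3 -m crank '[[[0.03,0,0,0,0,0,0],[0.03,0,0,0,0,0,0],[0.03,0,0,0,0,0,0],[0.03,0,0,0,0,0,0],[0.03,0,0,0,0,0,0],[0.02,0,0,0,0,0,0],[0.02,0,0,0,0,0,0],[0,0,0,0,0,0,0]]]';python3 q.py
```

```text
time_s: 5.8
eef_pos: [522.0, 184.6, 31.8]
ee_rot: [-0.0, 0.988, -0.152, 0.0]
force: [-1.3, 1.0, -0.7]
grip_width: -0.002
grip_force: 0.7
5.8 in s1 tool [-37.55 -66.54 151.04] z 31.78 F tool xyz [-1.58 -0.53  0.73] yaw -0.3048 tilt [0. 0.]
```

```bash
python3 -m crank '[[[0.02,0,0,0,0,0,0],[0.02,0,0,0,0,0,0],[0.02,0,0,0,0,0,0],[0.02,0,0,0,0,0,0],[0.01,0,0,0,0,0,0],[0,0,0,0,0,0,0],[0,0,0,0,0,0,0],[0,0,0,0,0,0,0]]]';python3 q.py
```

```text
time_s: 6.6
eef_pos: [523.7, 184.0, 31.7]
ee_rot: [0.0, 0.988, -0.152, -0.0]
force: [-5.4, 1.3, 2.0]
grip_width: 0.001
grip_force: 2.5
6.6 in s1 tool [-35.76 -66.54 151.09] z 31.73 F tool xyz [-5.51  0.37 -2.04] yaw -0.3047 tilt [-0.001  0.   ]
```

```bash
python3 -m crank '[[[0.01,0,0,0,0,0,0],[0,0,0,0,0,0,0],[0.01,0,0,0,0,0,0],[0,0,0,0,0,0,0],[0,0,0,0,0,0,0],[0,0,0,0,0,0,0],[0,0,0,0,0,0,0],[0,0,0,0,0,0,0]]]';python3 q.py
```

```text
time_s: 7.4
eef_pos: [523.8, 183.9, 31.7]
ee_rot: [0.0, 0.988, -0.152, -0.001]
force: [-6.6, 2.0, 3.6]
grip_width: -0.001
grip_force: 3.4
7.4 in s1 tool [-35.61 -66.49 151.14] z 31.68 F tool xyz [-6.93  0.11 -3.64] yaw -0.3046 tilt [-0.0019  0.0001]
```

```bash
python3 -m crank '[[[0.02,0,0,0,0,0,0],[0,0,0,0,0,0,0],[0.02,0,0,0,0,0,0],[0,0,0,0,0,0,0],[0,0,0,0,0,0,0],[0,0,0,0,0,0,0],[0,0,0,0,0,0,0],[0,0,0,0,0,0,0]]]';python3 q.py
python3 - <<'E'
from h import *
import json
s=sense();im=capture("wrist");cv2.imwrite("pics/w2.png",im)
cv2.imwrite("pics/w2c.png",cv2.resize(im[30:270,230:430],(500,600),interpolation=cv2.INTER_CUBIC))
json.dump({k:np.array(v).tolist() for k,v in s.items()},open("s2.json","w"))
E
```

```text
time_s: 8.2
eef_pos: [524.0, 183.8, 31.5]
ee_rot: [0.0, 0.988, -0.152, -0.002]
force: [-9.9, 3.7, 4.7]
grip_width: 0.001
grip_force: 5.0
8.2 in s1 tool [-35.37 -66.38 151.3 ] z 31.51 F tool xyz [-10.6   -0.51  -4.74] yaw -0.3046 tilt [-0.0038  0.0001]
```

View pics/w2c.png

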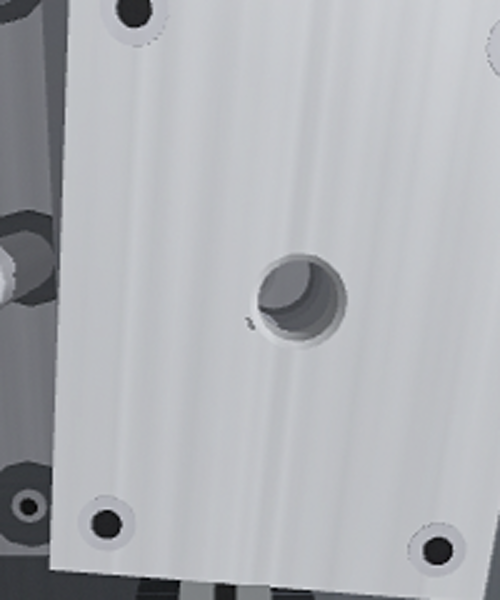

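The cover is still rotated, with its bottom edge dropping to the right. I need to see the posts and the contact.

```bash
python3 - <<'E'
from h import *
im=cv2.imread("pics/w2.png")
cv2.imwrite("pics/w2d.png",cv2.resize(im[0:300,160:480],(640,600),interpolation=cv2.INTER_CUBIC))
E
```

```text
(no output)
```

View pics/w2d.png

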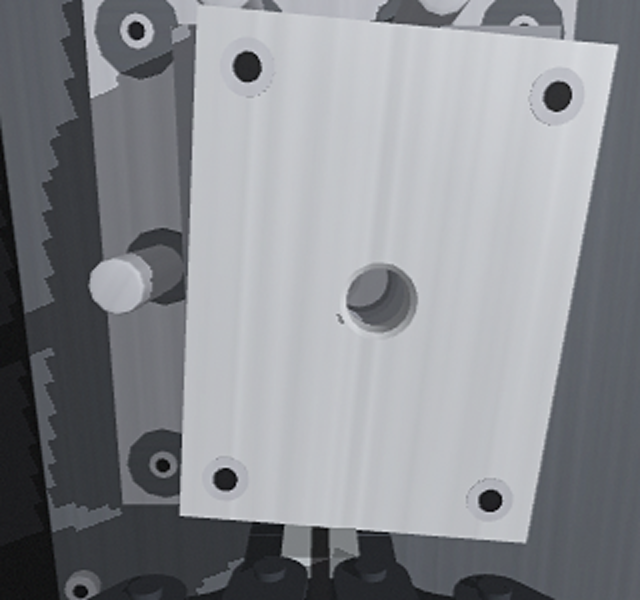

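```bash
python3 - <<'E'
from h import *
import json
s1=json.load(open("s1.json"));s=json.load(open("s2.json"));T=tool(s1)
for n,u,v,z in[("c1",198,6,58),("c2",617,45,58),("c3",527,543,58),("c4",180,516,58),("hole",381,300,58),("posty",120,285,54),("finL",290,545,50),("finR",350,545,50),]:
    p=at("wrist",u/2+160,v/2,z,s);print(n,p.round(1),(np.linalg.inv(T)@np.append(p,1))[:2].round(1))
E
```

```text
c1 [620.5 173.8  58. ] [ 59.7 -86.1]
c2 [596.8 115.7  58. ] [ 54.7 -23.6]
c3 [520.1 146.8  58. ] [-27.9 -30. ]
c4 [544.1 205.3  58. ] [-22.8 -93. ]
hole [570.7 160.   58. ] [ 16.3 -57.9]
posty [585.8 201.4  54. ] [  18.1 -101.9]
finL [528.7 189.8  50. ] [-32.7 -73.6]
finR [525.2 178.6  50. ] [-32.7 -61.9]
```

The cover's front edge is touching only the left post, because the plates still sit about 8.7 mm short in y. At 10 N the x push is off-centre from the plates. I'll align y first and then repeat x.

```bash
python3 -m crank '[[[-0.7,0,0,0,0,0,0],[0,0.88,0,0,0,0,0],[0,0.88,0,0,0,0,0],[0,0.88,0,0,0,0,0],[0.91,0,0,0,0,0,0],[0.91,0,0,0,0,0,0],[0.91,0,0,0,0,0,0],[0,0,0,0,0,0,0]]]';python3 q.py
```

```text
time_s: 9.05
eef_pos: [556.8, 104.1, 32.1]
ee_rot: [-0.0, 0.988, -0.152, 0.002]
force: [-0.6, -0.2, -0.7]
grip_width: 0.001
grip_force: 0.0
9.05 in s1 tool [ 20.08  -0.39 150.63] z 32.13 F tool xyz [-0.55  0.39  0.69] yaw -0.3061 tilt [ 0.0039 -0.0005]
```

```bash
python3 -m crank '[[[-0.06,-0.12,0,0,0,0,0],[0,-0.12,0,0,0,0,0],[0,-0.06,0,0,0,0,0],[0,-0.04,0,0,0,0,0],[0,-0.04,0,0,0,0,0],[0,-0.04,0,0,0,0,0],[0,-0.04,0,0,0,0,0],[0,0,0,0,0,0,0]]]';python3 q.py
```

```text
time_s: 9.85
eef_pos: [556.1, 116.8, 31.8]
ee_rot: [-0.0, 0.988, -0.152, 0.0]
force: [-0.2, 0.2, -0.1]
grip_width: -0.001
grip_force: 0.0
9.85 in s1 tool [ 15.55 -12.31 150.97] z 31.8 F tool xyz [-0.27 -0.16  0.08] yaw -0.3047 tilt [ 0. -0.]
```

```bash
python3 -m crank '[[[0,-0.03,0,0,0,0,0],[0,-0.03,0,0,0,0,0],[0,-0.03,0,0,0,0,0],[0,-0.03,0,0,0,0,0],[0,-0.02,0,0,0,0,0],[0,0,0,0,0,0,0],[0,0,0,0,0,0,0],[0,0,0,0,0,0,0]]]';python3 q.py
```

```text
time_s: 10.65
eef_pos: [557.2, 120.1, 31.8]
ee_rot: [-0.0, 0.988, -0.152, 0.0]
force: [0.1, -0.8, 0.1]
grip_width: -0.0
grip_force: 0.2
10.65 in s1 tool [ 15.55 -15.77 150.97] z 31.8 F tool xyz [ 0.31  0.71 -0.14] yaw -0.3047 tilt [0.0001 0.0001]
```

```bash
python3 -m crank '[[[0.08,-0.03,0,0,0,0,0],[0,-0.03,0,0,0,0,0],[0,-0.03,0,0,0,0,0],[0,-0.03,0,0,0,0,0],[0,-0.03,0,0,0,0,0],[0,-0.02,0,0,0,0,0],[0,0,0,0,0,0,0],[0,0,0,0,0,0,0]]]';python3 q.py
```

```text
time_s: 11.45
eef_pos: [560.2, 122.7, 31.8]
ee_rot: [0.001, 0.988, -0.152, -0.0]
force: [-2.1, -5.7, 1.8]
grip_width: 0.002
grip_force: 3.6
11.45 in s1 tool [ 17.65 -19.15 150.96] z 31.81 F tool xyz [-0.26  6.02 -1.76] yaw -0.3047 tilt [-0.0007 -0.0013]
```

```bash
python3 -m crank '[[[0,-0.02,0,0,0,0,0],[0,-0.02,0,0,0,0,0],[0,-0.02,0,0,0,0,0],[0,-0.02,0,0,0,0,0],[0,-0.02,0,0,0,0,0],[0,-0.02,0,0,0,0,0],[0,0,0,0,0,0,0],[0,0,0,0,0,0,0]]]';python3 q.py
```

```text
time_s: 12.25
eef_pos: [560.6, 123.7, 31.9]
ee_rot: [0.002, 0.988, -0.152, -0.001]
force: [-6.6, -17.9, 5.2]
grip_width: -0.004
grip_force: 9.7
12.25 in s1 tool [ 17.73 -20.29 150.89] z 31.88 F tool xyz [-0.91 19.09 -5.19] yaw -0.3047 tilt [-0.0026 -0.0042]
```

That push reached 19 N, close to the limit, so I'm backing off at once and looking.

```bash
python3 -m crank '[[[0,0.2,0,0,0,0,0],[0,0.4,0,0,0,0,0],[0,0.4,0,0,0,0,0],[0,0,-1,0,0,0,0],[0,0,-1,0,0,0,0],[-0.6,0,-1,0,0,0,0],[-0.6,0,0,0,0,0,0],[0,0,0,0,0,0,0]]]';python3 q.py
python3 - <<'E'
from h import *
import json
s=sense();im=capture("wrist");cv2.imwrite("pics/w3.png",im)
cv2.imwrite("pics/w3c.png",cv2.resize(im[0:300,150:420],(720,800)[:2] and (540,600),interpolation=cv2.INTER_CUBIC))
json.dump({k:np.array(v).tolist() for k,v in s.items()},open("s3.json","w"))
E
```

```text
time_s: 13.05
eef_pos: [524.2, 111.7, 107.3]
ee_rot: [-0.0, 0.988, -0.152, 0.0]
force: [-0.9, 0.0, 0.1]
grip_width: -0.0
grip_force: 0.0
13.05 in s1 tool [-13.42   2.21  75.43] z 107.35 F tool xyz [-0.88  0.27 -0.15] yaw -0.3042 tilt [0.0003 0.0003]
```

View pics/w3c.png

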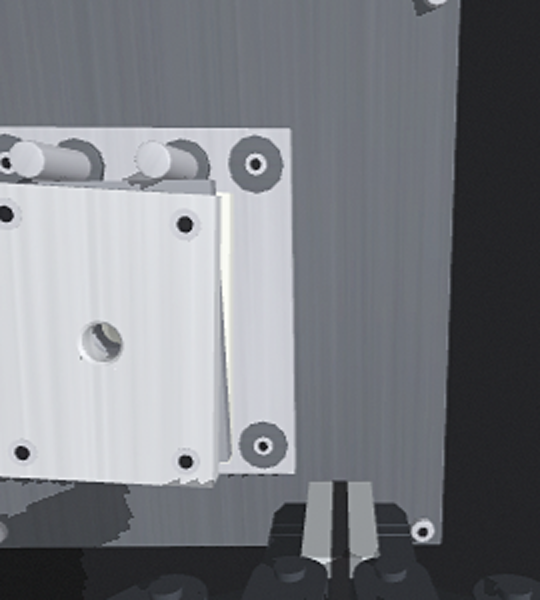

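The cover is still turned slightly. The lower plates stick out about 4 mm more on the right (−y) side, so the tapered finger backs pushed mostly on the cover. The pad sides are straight, so I'll turn the tool 90° and push y with those. First I'm checking the nest hasn't slipped.

```bash
python3 - <<'E'
from h import *
import json
s1=json.load(open("s1.json"));s=json.load(open("s3.json"));T=tool(s1)
for n,u,v,z in[("post1",27,160,54),("post2",153,160,54),("hole",101,342,58),("c2",216,195,58),("c3",212,487,58),("midc2",216,181,48),("midc3",231,461,48),("lowc2",228,194,40),("edgeL",0,182,58),("sc3",423,531,6),("nestTR",291,129,20),("nestBR",295,472,20)]:
    p=at("wrist",u/2+150,v/2,z,s);print(n,p.round(1),(np.linalg.inv(T)@np.append(p,1))[:2].round(1))
E
python3 -m crank '[[[0,0.5,0,0,0,-1,0],[0,0.5,0,0,0,-1,0],[0,0.5,0,0,0,-1,0],[0,0,0,0,0,-1,0],[0,0,0,0,0,-1,0],[0,0,0,0,0,-1,0],[0,0,0,0,0,-1,0],[0,0,0,0,0,-1,0]]]';python3 q.py
```

```text
post1 [623.8 169.1  54. ] [ 64.2 -82.7]
post2 [613.8 137.1  54. ] [ 64.3 -49.2]
hole [572.7 167.8  58. ] [ 15.9 -66. ]
c2 [600.1 123.6  58. ] [ 55.4 -32.1]
c3 [522.4 153.4  58. ] [-27.7 -37. ]
midc2 [604.3 123.9  48. ] [ 59.2 -33.7]
midc3 [525.3 148.   48. ] [-23.3 -32.7]
lowc2 [600.5 123.1  40. ] [ 55.9 -31.7]
edgeL [620.2 176.6  58. ] [ 58.5 -88.7]
sc3 [463.1  98.8   6. ] [-67.7  33. ]
nestTR [613.9 100.8  20. ] [ 75.5 -14.6]
nestBR [505.9 135.5  20. ] [-38.  -14.9]
time_s: 13.9
eef_pos: [519.4, 74.3, 106.1]
ee_rot: [-0.0, 0.918, 0.398, -0.0]
force: [-0.8, -0.4, 0.5]
grip_width: 0.002
grip_force: 0.0
13.9 in s1 tool [-6.58 39.32 76.64] z 106.12 F tool xyz [-0.7   0.59 -0.51] yaw 0.8176 tilt [-0.0007  0.0001]
```

```bash
python3 -m crank '[[[0,0,0,0,0,-0.81,0],[0,0,0,0,0,-0.81,0],[0,0,0,0,0,-0.81,0],[0,0,0,0,0,-0.81,0],[0.94,0.49,0,0,0,0,0],[0.94,0.49,0,0,0,0,0],[0,0,1,0,0,0,0],[0,0,0.5,0,0,0,0]]]';python3 q.py
```

```text
time_s: 14.7
eef_pos: [556.2, 112.1, 66.9]
ee_rot: [-0.001, 0.807, 0.591, -0.001]
force: [0.5, 0.4, -0.9]
grip_width: -0.002
grip_force: 0.0
14.7 in s1 tool [ 17.01  -7.87 115.91] z 66.86 F tool xyz [ 0.3  -0.56  0.91] yaw 1.265 tilt [-0.0029  0.    ]
```

```bash
python3 -m crank '[[[0,0.04,0.5,0,0,0,0],[0,0,0.5,0,0,0,0],[0,0,0.3,0,0,0,0],[0,0,0.1,0,0,0,0],[0.2,0,0,0,0,0,0],[0.1,0,0,0,0,0,0],[0.05,0,0,0,0,0,0],[0,0,0,0,0,0,0]]]';python3 q.py
```

```text
time_s: 15.5
eef_pos: [560.3, 120.5, 34.7]
ee_rot: [0.0, 0.807, 0.591, 0.0]
force: [0.3, 0.4, 0.5]
grip_width: -0.002
grip_force: 0.0
15.5 in s1 tool [ 18.44 -17.13 148.08] z 34.68 F tool xyz [ 0.18 -0.45 -0.52] yaw 1.2651 tilt [0.0008 0.    ]
```

```bash
python3 -m crank '[[[0,0,0.12,0,0,0,0],[0.03,0,0,0,0,0,0],[0.03,0,0,0,0,0,0],[0.03,0,0,0,0,0,0],[0.02,0,0,0,0,0,0],[0.02,0,0,0,0,0,0],[0,0,0,0,0,0,0],[0,0,0,0,0,0,0]]]';python3 q.py
```

```text
time_s: 16.3
eef_pos: [561.1, 123.3, 31.3]
ee_rot: [0.0, 0.807, 0.591, 0.0]
force: [-0.0, -0.4, 0.6]
grip_width: 0.003
grip_force: 0.0
16.3 in s1 tool [ 18.33 -20.05 151.47] z 31.3 F tool xyz [ 0.08  0.39 -0.62] yaw 1.2647 tilt [ 0. -0.]
```

```bash
python3 -m crank '[[[0.02,0,0,0,0,0,0],[0.02,0,0,0,0,0,0],[0.02,0,0,0,0,0,0],[0,0,0,0,0,0,0],[0,0,0,0,0,0,0],[0,0,0,0,0,0,0],[0,0,0,0,0,0,0],[0,0,0,0,0,0,0]]]';python3 q.py
```

```text
time_s: 17.1
eef_pos: [561.6, 124.8, 31.3]
ee_rot: [-0.0, 0.807, 0.591, -0.0]
force: [-0.5, -2.4, 0.6]
grip_width: 0.001
grip_force: 0.9
17.1 in s1 tool [ 18.31 -21.54 151.51] z 31.26 F tool xyz [ 0.21  2.44 -0.58] yaw 1.2647 tilt [-0.0001 -0.    ]
```

```bash
python3 -m crank '[[[0.02,0,0,0,0,0,0],[0.02,0,0,0,0,0,0],[0.01,0,0,0,0,0,0],[0,0,0,0,0,0,0],[0,0,0,0,0,0,0],[0,0,0,0,0,0,0],[0,0,0,0,0,0,0],[0,0,0,0,0,0,0]]]';python3 q.py
```

```text
time_s: 17.9
eef_pos: [561.8, 125.5, 31.3]
ee_rot: [0.0, 0.807, 0.591, -0.0]
force: [-1.7, -4.2, 2.2]
grip_width: -0.001
grip_force: 2.7
17.9 in s1 tool [ 18.33 -22.35 151.48] z 31.29 F tool xyz [-0.36  4.54 -2.22] yaw 1.2646 tilt [-0.0005 -0.0007]
```

```bash
python3 -m crank '[[[0.02,0,0,0,0,0,0],[0.01,0,0,0,0,0,0],[0,0,0,0,0,0,0],[0,0,0,0,0,0,0],[0,0,0,0,0,0,0],[0,0,0,0,0,0,0],[0,0,0,0,0,0,0],[0,0,0,0,0,0,0]]]';python3 q.py
```

```text
time_s: 18.7
eef_pos: [561.9, 125.7, 31.3]
ee_rot: [0.0, 0.807, 0.591, -0.001]
force: [-2.4, -8.3, 2.5]
grip_width: 0.001
grip_force: 4.6
18.7 in s1 tool [ 18.35 -22.5  151.46] z 31.31 F tool xyz [ 0.22  8.69 -2.49] yaw 1.2647 tilt [-0.0011 -0.0016]
```

Contact is solid at y −22.5, against −22.7 predicted, at 8.7 N. I'm backing off, turning back, and repeating the +x push with the straight pad sides.

```bash
python3 -m crank '[[[-0.6,0,0,0,0,0,0],[0,-0.9,-1,0,0,0,0],[0,-0.9,-1,0,0,0,0],[1,-1,0,0,0,0,0],[1,0,0,0,0,1,0],[0.34,0,0,0,0,1,0],[0,0,0,0,0,1,0],[0,0,0,0,0,1,0]]]'|head -2
python3 q.py
```

```text
time_s: 19.5
eef_pos: [509.5, 188.9, 81.2]
19.5 in s1 tool [-50.78 -66.86 101.6 ] z 81.23 F tool xyz [-0.12 -0.55  0.95] yaw 0.7008 tilt [0.0002 0.0007]
```

```bash
python3 -m crank '[[[0,0,0,0,0,0.9,0],[0,0,0,0,0,0.9,0],[0,0,0,0,0,0.9,0],[0,0,0.5,0,0,0.9,0],[0,0,0.5,0,0,0.9,0],[0,0,0.5,0,0,0.9,0],[0,0,0.3,0,0,0.9,0],[0,0,0.2,0,0,0.9,0]]]'|head -2
python3 -m crank '[[[0.1,0.02,0,0,0,0,0],[0.1,0,0,0,0,0,0],[0.06,0,0,0,0,0,0],[0.04,0,0,0,0,0,0],[0.04,0,0,0,0,0,0],[0.04,0,0,0,0,0,0],[0.04,0,0,0,0,0,0],[0,0,0,0,0,0,0]]]'|head -2
python3 q.py
```

```text
time_s: 20.3
eef_pos: [509.2, 188.5, 30.6]
time_s: 21.1
eef_pos: [519.6, 185.2, 31.3]
21.1 in s1 tool [-39.97 -66.44 151.5 ] z 31.31 F tool xyz [0.04 0.67 0.19] yaw -0.299 tilt [ 0.0001 -0.    ]
```

```bash
python3 -m crank '[[[0.03,0,0,0,0,0.04,0],[0.03,0,0,0,0,0,0],[0.02,0,0,0,0,0,0],[0.02,0,0,0,0,0,0],[0.02,0,0,0,0,0,0],[0.02,0,0,0,0,0,0],[0,0,0,0,0,0,0],[0,0,0,0,0,0,0]]]'|head -1
python3 q.py
```

```text
time_s: 21.9
21.9 in s1 tool [-36.57 -66.46 151.53] z 31.29 F tool xyz [ 0.66  0.41 -0.57] yaw -0.3047 tilt [ 0. -0.]
```

```bash
python3 -m crank '[[[0.02,0,0,0,0,0,0],[0.02,0,0,0,0,0,0],[0.02,0,0,0,0,0,0],[0,0,0,0,0,0,0],[0,0,0,0,0,0,0],[0,0,0,0,0,0,0],[0,0,0,0,0,0,0],[0,0,0,0,0,0,0]]]'|head -1
python3 q.py
```

```text
time_s: 22.7
22.7 in s1 tool [-35.11 -66.42 151.58] z 31.24 F tool xyz [-2.71 -0.27 -0.05] yaw -0.3048 tilt [-0.0001 -0.    ]
```

```bash
python3 -m crank '[[[0.02,0,0,0,0,0,0],[0.02,0,0,0,0,0,0],[0,0,0,0,0,0,0],[0.01,0,0,0,0,0,0],[0,0,0,0,0,0,0],[0,0,0,0,0,0,0],[0,0,0,0,0,0,0],[0,0,0,0,0,0,0]]]'|head -1
python3 q.py
```

```text
time_s: 23.5
23.5 in s1 tool [-34.73 -66.38 151.63] z 31.18 F tool xyz [-8.43  1.74 -4.01] yaw -0.3047 tilt [-0.0023  0.0001]
```

```bash
python3 -m crank '[[[0.02,0,0,0,0,0,0],[0,0,0,0,0,0,0],[0,0,0,0,0,0,0],[0.01,0,0,0,0,0,0],[0,0,0,0,0,0,0],[0,0,0,0,0,0,0],[0,0,0,0,0,0,0],[0,0,0,0,0,0,0]]]'|head -1
python3 q.py
python3 - <<'E'
from h import *
import json
s=sense();im=capture("wrist");cv2.imwrite("pics/w4.png",im)
cv2.imwrite("pics/w4c.png",cv2.resize(im[0:300,160:480],(640,600),interpolation=cv2.INTER_CUBIC))
json.dump({k:np.array(v).tolist() for k,v in s.items()},open("s4.json","w"))
E
```

```text
time_s: 24.3
24.3 in s1 tool [-34.62 -66.33 151.75] z 31.06 F tool xyz [-10.08   1.02  -5.23] yaw -0.3046 tilt [-0.0038  0.0002]
```

View pics/w4c.png

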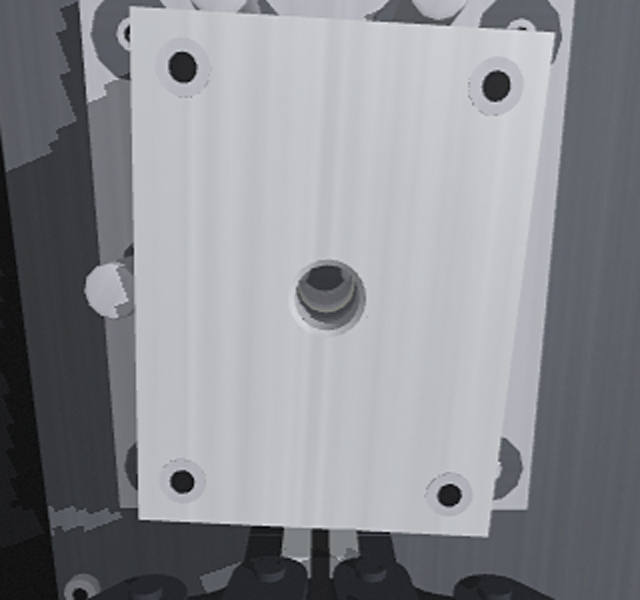

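```bash
python3 - <<'E'
from h import *
import json
s1=json.load(open("s1.json"));s=json.load(open("s4.json"));T=tool(s1)
for n,u,v,z in[("c1",131,8,58),("c2",553,32,58),("c3",489,537,58),("c4",140,519,58),("hole",328,297,58),("posty",106,290,54),("nestBL",120,508,20),("nestBR",527,509,20)]:
    p=at("wrist",u/2+160,v/2,z,s);print(n,p.round(1),(np.linalg.inv(T)@np.append(p,1))[:2].round(1))
E
```

```text
c1 [623.8 183.   58. ] [ 60.  -95.9]
c2 [602.1 124.3  58. ] [ 57.  -33.4]
c3 [524.3 152.9  58. ] [-25.8 -37.1]
c4 [546.6 212.   58. ] [ -22.4 -100.1]
hole [574.5 167.9  58. ] [ 17.6 -66.6]
posty [586.4 203.5  54. ] [  18.1 -104.1]
nestBL [536.3 231.2  20. ] [ -38.  -115.4]
nestBR [506.9 138.6  20. ] [-37.9 -18.1]
```

The mid and low plates look seated, but the cover is still about 0.05 rad off: it touches post 1 and not post 2. The fingers evidently aren't loading the cover evenly at its height. I'll push the cover alone with the fingertips at z≈50, opposite post 2. I'm also checking for nest slip by template matching.

```bash
python3 - <<'E'
from h import *
import json
s1=json.load(open("s1.json"));T=tool(s1)
a=cv2.imread("pics/w2.png",0);b=cv2.imread("pics/w4.png",0)
sa,sb=[json.load(open(f)) for f in("s2.json","s4.json")]
for n,(x,y),r,z in[("nestscrew",(228,16),10,15),("postL",(209,143),9,54),("subscrew",(200,295),8,6)]:
    t=a[y-r:y+r+1,x-r:x+r+1];y0=max(0,y-r-12)
    m=cv2.matchTemplate(b[y0:y+r+13,x-r-12:x+r+13],t,cv2.TM_CCOEFF_NORMED);_,v,_,l=cv2.minMaxLoc(m)
    q=(x+l[0]-12,y0+l[1]+r);f=lambda p,s:(np.linalg.inv(T)@np.append(at("wrist",*p,z,s),1))[:2].round(2)
    print(n,v,q,f((x,y),sa),f(q,sb))
E
python3 -m crank '[[[-0.3,0,0,0,0,0,0],[0,0.4,-0.4,0,0,0,0],[0,0.32,-0.36,0,0,0,0],[0,0,0,0,0,0,0],[0.04,0,0,0,0,0,0],[0.03,0,0,0,0,0,0],[0,0,0,0,0,0,0],[0,0,0,0,0,0,0]]]'|head -1
python3 q.py
```

```text
nestscrew 0.3558218479156494 (226, 18) [  65.19 -105.84] [  65.09 -106.56]
postL 0.9915086030960083 (207, 145) [  17.96 -105.63] [  18.08 -106.17]
subscrew 0.8339260220527649 (200, 297) [ -69.77 -132.56] [ -69.99 -132.45]
time_s: 25.15
25.15 in s1 tool [-38.86 -48.52 132.75] z 50.06 F tool xyz [-0.16 -0.21 -0.33] yaw -0.3046 tilt [-0.0004 -0.    ]
```

```bash
python3 -m crank '[[[0.03,0,0,0,0,0,0],[0.03,0,0,0,0,0,0],[0.02,0,0,0,0,0,0],[0.02,0,0,0,0,0,0],[0.02,0,0,0,0,0,0],[0.02,0,0,0,0,0,0],[0,0,0,0,0,0,0],[0,0,0,0,0,0,0]]]'|head -1
python3 q.py
```

```text
time_s: 25.95
25.95 in s1 tool [-35.42 -48.4  132.56] z 50.25 F tool xyz [-1.05  0.77  0.61] yaw -0.3048 tilt [-0.0004 -0.0001]
```

```bash
python3 -m crank '[[[0.02,0,0,0,0,0,0],[0.01,0,0,0,0,0,0],[0,0,0,0,0,0,0],[0,0,0,0,0,0,0],[0,0,0,0,0,0,0],[0,0,0,0,0,0,0],[0,0,0,0,0,0,0],[0,0,0,0,0,0,0]]]'|head -1
python3 q.py
```

```text
time_s: 26.75
26.75 in s1 tool [-34.68 -48.41 132.59] z 50.22 F tool xyz [-3.09  1.78 -0.58] yaw -0.3047 tilt [-0.0004 -0.0001]
```

```bash
python3 -m crank '[[[0.02,0,0,0,0,0,0],[0.01,0,0,0,0,0,0],[0,0,0,0,0,0,0],[0,0,0,0,0,0,0],[0,0,0,0,0,0,0],[0,0,0,0,0,0,0],[0,0,0,0,0,0,0],[0,0,0,0,0,0,0]]]'|head -1
python3 q.py
```

```text
time_s: 27.55
27.55 in s1 tool [-34.13 -48.34 132.6 ] z 50.21 F tool xyz [-4.45  3.4  -1.59] yaw -0.3047 tilt [-0.001  -0.0001]
```

```bash
python3 -m crank '[[[0.02,0,0,0,0,0,0],[0.01,0,0,0,0,0,0],[0,0,0,0,0,0,0],[0,0,0,0,0,0,0],[0,0,0,0,0,0,0],[0,0,0,0,0,0,0],[0,0,0,0,0,0,0],[0,0,0,0,0,0,0]]]'|head -1
python3 q.py
python3 - <<'E'
from h import *
import json
s=sense();im=capture("wrist");cv2.imwrite("pics/w5.png",im)
json.dump({k:np.array(v).tolist() for k,v in s.items()},open("s5.json","w"))
s1=json.load(open("s1.json"));T=tool(s1)
g=cv2.GaussianBlur(im,(3,3),0);cv2.imwrite("pics/w5c.png",cv2.resize(im[0:300,140:460],(640,600),interpolation=cv2.INTER_CUBIC))
E
```

```text
time_s: 28.35
28.35 in s1 tool [-33.74 -48.26 132.7 ] z 50.11 F tool xyz [-6.34  3.66 -2.69] yaw -0.3047 tilt [-0.002  -0.0001]
```

View pics/w5c.png

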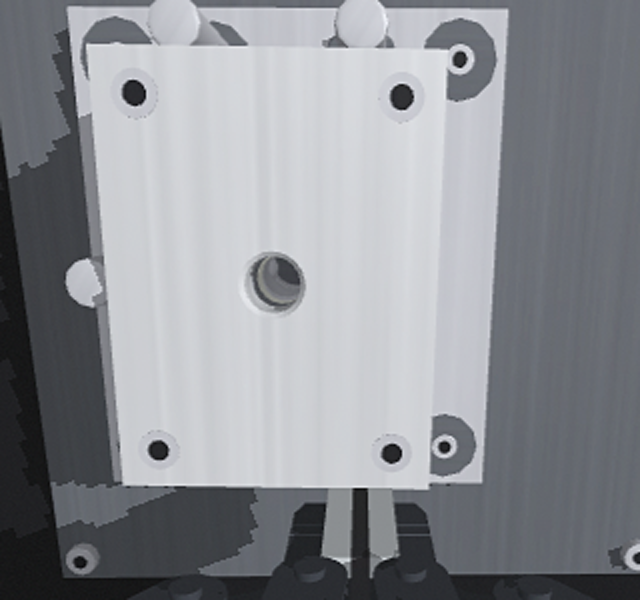

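```bash
python3 - <<'E'
from h import *
import json
s1=json.load(open("s1.json"));s=json.load(open("s5.json"));T=tool(s1)
for n,u,v,z in[("c1",87,44,58),("c2",448,49,58),("c3",429,489,58),("c4",122,485,58),("hole",275,284,58),("post1",173,20,54),("post2",361,21,54),("scL",81,560,6)]:
    p=at("wrist",u/2+140,v/2,z,s);print(n,p.round(1),(np.linalg.inv(T)@np.append(p,1))[:2].round(1))
E
```

```text
c1 [624.1 184.6  58. ] [ 59.7 -97.6]
c2 [604.5 124.8  58. ] [ 59.2 -34.6]
c3 [525.6 150.6  58. ] [-23.8 -35.3]
c4 [545.5 211.   58. ] [-23.2 -98.9]
hole [575.  167.1  58. ] [ 18.3 -66. ]
post1 [624.3 169.6  54. ] [ 64.5 -83.3]
post2 [614.1 137.7  54. ] [ 64.4 -49.8]
scL [511.5 256.9   6. ] [ -69.4 -132.3]
```

The cover is square to within about 0.01 rad, with its centre at (18.0, −66.5) against the bore at (17.5, −66.5). One last gentle +y push on the cover alone at tip height will seat it on the y post.

```bash
python3 -m crank '[[[-0.6,0,0,0,0,0,0],[0,0.9,0,0,0,0,0],[0,0.9,0,0,0,0,0],[0.87,0,0,0,0,0,0],[0.87,0,0,0,0,0,0],[0.86,-0.2,0,0,0,0,0],[0,-0.3,0,0,0,0,0],[0,0,0,0,0,0,0]]]'|head -1
python3 q.py
```

```text
time_s: 29.2
29.2 in s1 tool [ 17.31 -16.85 132.45] z 50.32 F tool xyz [ 0.08  0.28 -0.29] yaw -0.3043 tilt [0.0013 0.0002]
```

```bash
python3 -m crank '[[[0,-0.03,0,0,0,0,0],[0,-0.03,0,0,0,0,0],[0,-0.03,0,0,0,0,0],[0,-0.02,0,0,0,0,0],[0,-0.02,0,0,0,0,0],[0,-0.02,0,0,0,0,0],[0,0,0,0,0,0,0],[0,0,0,0,0,0,0]]]'|head -1
python3 q.py
```

```text
time_s: 30.0
30.0 in s1 tool [ 17.03 -19.88 132.5 ] z 50.27 F tool xyz [ 0.67  0.22 -0.85] yaw -0.3047 tilt [-0.0001  0.    ]
```

```bash
python3 -m crank '[[[0.02,-0.03,0,0,0,0,0],[0,-0.03,0,0,0,0,0],[0,-0.02,0,0,0,0,0],[0,-0.02,0,0,0,0,0],[0,-0.01,0,0,0,0,0],[0,0,0,0,0,0,0],[0,0,0,0,0,0,0],[0,0,0,0,0,0,0]]]'|head -1
python3 q.py
```

```text
time_s: 30.8
30.8 in s1 tool [ 17.55 -22.09 132.5 ] z 50.26 F tool xyz [ 0.98  4.59 -1.49] yaw -0.3048 tilt [-0.0006 -0.0008]
```

```bash
python3 -m crank '[[[0,-0.02,0,0,0,0,0],[0,-0.01,0,0,0,0,0],[0,-0.01,0,0,0,0,0],[0,0,0,0,0,0,0],[0,0,0,0,0,0,0],[0,0,0,0,0,0,0],[0,0,0,0,0,0,0],[0,0,0,0,0,0,0]]]'|head -1
python3 q.py
```

```text
time_s: 31.6
31.6 in s1 tool [ 17.55 -22.5  132.51] z 50.26 F tool xyz [-0.02  8.8  -2.55] yaw -0.3047 tilt [-0.0013 -0.0018]
```

The cover is seated at 8.8 N. Now I'm heading to the holder for the pin.

```bash
python3 -m crank '[[[0,0.6,0,0,0,0,0],[0,1,-1,0,0,0,0],[-0.2,1,-1,0,0,0,0],[-0.2,1,-1,0,0,0,44],[-0.2,1,-1,0,0,0,44],[-0.2,1,0,0,0,0,44],[-0.2,1,0,0,0,0,44],[-0.2,1,0,0,0,0,44]]]'|head -1
python3 -m crank '[[[0,1,0,0,0,0,44],[0,1,0,0,0,0,44],[0,0.9,0,0,0,0,44],[0,0.5,0,0,0,0,44],[0,0,0,0,0,0,44],[0,0,0,0,0,0,44],[0,0,0,0,0,0,44],[0,0,0,0,0,0,44]]]'
python3 - <<'E'
from h import *
import json
s=sense();im=capture("wrist");cv2.imwrite("pics/w6.png",im)
json.dump({k:np.array(v).tolist() for k,v in s.items()},open("s6.json","w"))
print(proj("wrist",[484,-139,91],s),tool(s).round(3))
cv2.imwrite("pics/w6c.png",cv2.resize(im[:,100:500],(600,600),interpolation=cv2.INTER_CUBIC))
E
```

```text
time_s: 32.4
time_s: 33.2
eef_pos: [450.5, -125.6, 150.3]
ee_rot: [-0.0, 0.988, -0.151, 0.0]
force: [0.5, 0.1, -0.5]
grip_width: 0.514
grip_force: 0.0
[327.03025909 156.87420188] [[ 9.54000e-01 -2.99000e-01  0.00000e+00  4.50530e+02]
 [-2.99000e-01 -9.54000e-01  0.00000e+00 -1.25630e+02]
 [-0.00000e+00 -0.00000e+00 -1.00000e+00  1.50269e+02]
 [ 0.00000e+00  0.00000e+00  0.00000e+00  1.00000e+00]]
```

View pics/w6c.png

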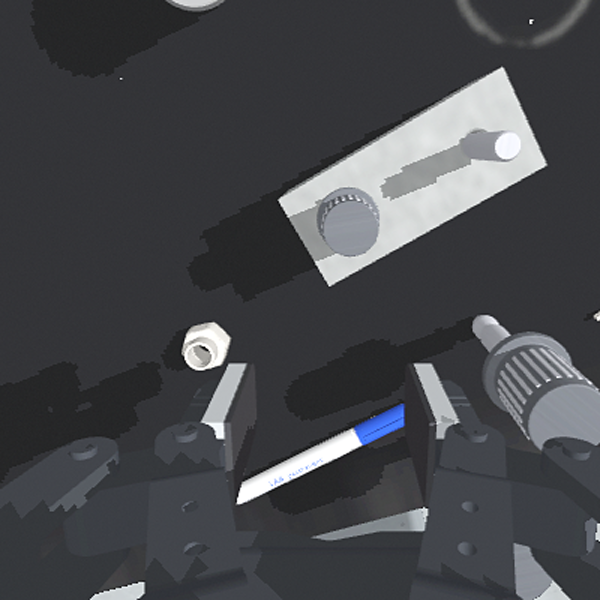

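The wrist view shows the knob top at about (349,226), a circle about 61 px wide; the drift top at (508,146); and the holder corners at (279,199), (503,67), (547,165) and (330,286).

```bash
python3 - <<'E'
from h import *
import json
s=json.load(open("s6.json"));T=tool(s)
for n,u,v,z in[("knob",349,225,91),("kL",319,225,91),("kR",379,225,91),("drift",508,146,100),("A",279,199,58),("B",503,67,58),("C",547,165,58),("D",330,286,58)]:
    p=at("wrist",u/1.5+100,v/1.5,z,s);print(n,p.round(1),(np.linalg.inv(T)@np.append(p,1))[:2].round(1))
E
```

```text
knob [ 486.8 -143.3   91. ] [39.9  6. ]
kL [ 490.3 -132.2   91. ] [39.9 -5.6]
kR [ 483.4 -154.3   91. ] [39.9 17.6]
drift [ 498.1 -205.   100. ] [69.1 61.5]
A [ 502.5 -116.8   58. ] [ 46.9 -23.9]
B [ 525.9 -222.9   58. ] [101.   70.3]
C [ 481.5 -232.8   58. ] [61.6 93.1]
D [ 457.8 -126.5   58. ] [ 7.2 -1.3]
```

```bash
python3 -m crank '[[[0.8,0.13,0,0,0,0,44],[0.77,0.12,0,0,0,0,44],[0,0,0.5,0,0,0,44],[0,0,0.8,0,0,0,44],[0,0,0.8,0,0,0,44],[0,0,0.8,0,0,0,44],[0,0,0.47,0,0,0,44],[0,0,0,0,0,0,44]]]'
python3 -m crank '[[[0,0,0,0,0,0,15],[0,0,0,0,0,0,15],[0,0,0,0,0,0,15],[0,0,0,0,0,0,15],[0,0,0,0,0,0,15],[0,0,0,0,0,0,15],[0,0,0,0,0,0,15],[0,0,0,0,0,0,15]]]' 60
```

```text
time_s: 34.05
eef_pos: [484.8, -143.3, 64.5]
ee_rot: [-0.001, 0.988, -0.152, -0.002]
force: [0.0, -0.0, 1.2]
grip_width: 0.515
grip_force: 0.0
time_s: 34.85
eef_pos: [486.4, -144.3, 67.0]
ee_rot: [0.0, 0.988, -0.152, 0.001]
force: [-1.4, 1.4, 6.3]
grip_width: 0.235
grip_force: 58.7
```

The knob is gripped with a solid 59 N. Lifting clear, then carrying it to the bore, which is at world ≈ (574.7, 167.5).

```bash
python3 -m crank '[[[0,0,-0.5,0,0,0,15],[0,0,-1,0,0,0,15],[0,0,-1,0,0,0,15],[0,0,-1,0,0,0,15],[0,-0.5,-0.4,0,0,0,15],[0,-1,0,0,0,0,15],[0,-1,0,0,0,0,15],[0,-1,0,0,0,0,15]]]'|sed -n 2,6p
python3 -m crank '[[[-0.1,-1,0,0,0,0,15],[-0.1,-1,0,0,0,0,15],[-0.1,-1,0,0,0,0,15],[-0.06,-1,0,0,0,0,15],[0,-1,0,0,0,0,15],[0,-1,0,0,0,0,15],[0,-1,0,0,0,0,15],[0,-1,0,0,0,0,15]]]'|sed -n 2,6p
python3 -m crank '[[[0,-0.8,0,0,0,0,15],[0,-0.4,0,0,0,0,15],[0,-0.2,0,0,0,0,15],[0,0,0,0,0,0,15],[0,0,0,0,0,0,15],[0,0,0,0,0,0,15],[0,0,0,0,0,0,15],[0,0,0,0,0,0,15]]]';python3 q.py
```

```text
eef_pos: [512.1, -58.8, 163.4]
ee_rot: [-0.0, 0.988, -0.152, -0.0]
force: [0.7, -0.6, -1.0]
grip_width: 0.233
grip_force: 59.1
eef_pos: [563.2, 134.9, 163.2]
ee_rot: [-0.0, 0.988, -0.152, -0.001]
force: [-0.9, -0.7, -0.4]
grip_width: 0.235
grip_force: 59.1
time_s: 37.25
eef_pos: [574.1, 165.9, 163.6]
ee_rot: [-0.0, 0.988, -0.152, 0.0]
force: [-0.3, -0.6, -1.5]
grip_width: 0.237
grip_force: 59.1
37.25 in s1 tool [ 17.71 -64.59  19.14] z 163.64 F tool xyz [-0.07  0.64  1.5 ] yaw -0.3052 tilt [0.0001 0.    ]
```

```bash
python3 -m crank '[[[0,-0.07,0.5,0,0,0,15],[0,0,0.5,0,0,0,15],[0,0,0.4,0,0,0,15],[0,0,0.2,0,0,0,15],[0,0,0.1,0,0,0,15],[0,0,0,0,0,0,15],[0,0,0,0,0,0,15],[0,0,0,0,0,0,15]]]'|head -1;python3 q.py
python3 -m crank '[[[0,0,0.08,0,0,0,15],[0,0,0.06,0,0,0,15],[0,0,0.04,0,0,0,15],[0,0,0.04,0,0,0,15],[0,0,0.04,0,0,0,15],[0,0,0,0,0,0,15],[0,0,0,0,0,0,15],[0,0,0,0,0,0,15]]]'|head -1;python3 q.py
```

```text
time_s: 38.05
38.05 in s1 tool [ 17.81 -66.73  61.3 ] z 121.48 F tool xyz [-1.04 -0.3   0.63] yaw -0.3047 tilt [0.0008 0.0001]
time_s: 38.85
38.85 in s1 tool [ 17.67 -66.62  68.18] z 114.6 F tool xyz [0.4  1.71 1.82] yaw -0.3048 tilt [ 0.0001 -0.0001]
```

```bash
python3 -m crank '[[[0,0.01,0.04,0,0,0,15],[0,0,0.04,0,0,0,15],[0,0,0.04,0,0,0,15],[0,0,0.04,0,0,0,15],[0,0,0.04,0,0,0,15],[0,0,0.04,0,0,0,15],[0,0,0,0,0,0,15],[0,0,0,0,0,0,15]]]'|head -1;python3 q.py
```

```text
time_s: 39.65
39.65 in s1 tool [ 17.44 -66.35  74.42] z 108.36 F tool xyz [0.22 1.65 1.68] yaw -0.3047 tilt [-0.0006 -0.    ]
```

```bash
python3 -m crank '[[[-0.01,0.02,0.04,0,0,0,15],[0,0,0.04,0,0,0,15],[0,0,0.04,0,0,0,15],[0,0,0.04,0,0,0,15],[0,0,0.04,0,0,0,15],[0,0,0.04,0,0,0,15],[0,0,0.04,0,0,0,15],[0,0,0,0,0,0,15]]]'|head -1;python3 q.py
```

```text
time_s: 40.45
40.45 in s1 tool [ 17.33 -65.87  81.42] z 101.37 F tool xyz [1.29 0.08 1.39] yaw -0.3047 tilt [-0.0002 -0.    ]
```

```bash
python3 -m crank '[[[0.01,0,0.04,0,0,0,15],[0,0,0.04,0,0,0,15],[0,0,0.04,0,0,0,15],[0,0,0.04,0,0,0,15],[0,0,0.04,0,0,0,15],[0,0,0.04,0,0,0,15],[0,0,0.04,0,0,0,15],[0,0,0.04,0,0,0,15]]]'|head -1;python3 q.py
```

```text
time_s: 41.25
41.25 in s1 tool [ 17.64 -65.89  89.29] z 93.5 F tool xyz [ 0.38  1.11 -0.32] yaw -0.3047 tilt [ 0.0001 -0.    ]
```

```bash
python3 -m crank '[[[0,0,0.04,0,0,0,15],[0,0,0.04,0,0,0,15],[0,0,0.04,0,0,0,15],[0,0,0.04,0,0,0,15],[0,0,0.04,0,0,0,15],[0,0,0.04,0,0,0,15],[0,0,0,0,0,0,15],[0,0,0,0,0,0,15]]]'|head -1;python3 q.py
```

```text
time_s: 42.05
42.05 in s1 tool [ 17.69 -65.9   95.28] z 87.51 F tool xyz [0.61 0.04 0.41] yaw -0.3048 tilt [0.0001 0.    ]
```

The tip is in the nest bore with almost no side force. Going on to the catch.

```bash
python3 -m crank '[[[0,0,0.06,0,0,0,15],[0,0,0.06,0,0,0,15],[0,0,0.05,0,0,0,15],[0,0,0.04,0,0,0,15],[0,0,0.04,0,0,0,15],[0,0,0.04,0,0,0,15],[0,0,0.04,0,0,0,15],[0,0,0,0,0,0,15]]]' 90|head -1;python3 q.py
```

```text
time_s: 42.85
42.85 in s1 tool [ 17.7  -65.88 103.61] z 79.17 F tool xyz [ 3.06  0.82 -0.6 ] yaw -0.3048 tilt [ 0.0001 -0.    ]
```

```bash
python3 -m crank '[[[0,0,0.03,0,0,0,15],[0,0,0.03,0,0,0,15],[0,0,0.03,0,0,0,15],[0,0,0.03,0,0,0,15],[0,0,0.03,0,0,0,15],[0,0,0,0,0,0,15],[0,0,0,0,0,0,15],[0,0,0,0,0,0,15]]]'|head -1;python3 q.py
```

```text
time_s: 43.65
43.65 in s1 tool [ 17.64 -65.81 107.26] z 75.52 F tool xyz [ 1.85  2.82 -1.12] yaw -0.3047 tilt [-0.0001 -0.0002]
```

```bash
python3 -m crank '[[[0.01,0.01,0.03,0,0,0,15],[0,0,0.03,0,0,0,15],[0,0,0.03,0,0,0,15],[0,0,0.03,0,0,0,15],[0,0,0.03,0,0,0,15],[0,0,0,0,0,0,15],[0,0,0,0,0,0,15],[0,0,0,0,0,0,15]]]'|head -1;python3 q.py
```

```text
time_s: 44.45
44.45 in s1 tool [ 17.91 -65.72 110.98] z 71.8 F tool xyz [ 2.41  0.22 -2.98] yaw -0.3048 tilt [0.0001 0.0002]
```

```bash
python3 -m crank '[[[0,0,0.03,0,0,0,15],[0,0,0.03,0,0,0,15],[0,0,0.02,0,0,0,15],[0,0,0.02,0,0,0,15],[0,0,0,0,0,0,15],[0,0,0,0,0,0,15],[0,0,0,0,0,0,15],[0,0,0,0,0,0,15]]]'|head -1;python3 q.py
```

```text
time_s: 45.25
45.25 in s1 tool [ 17.81 -65.61 113.74] z 69.04 F tool xyz [3.46 0.89 0.81] yaw -0.3047 tilt [-0.0003 -0.    ]
```

```bash
python3 -m crank '[[[0,0,0.03,0,0,0,15],[0,0,0.03,0,0,0,15],[0,0,0.02,0,0,0,15],[0,0,0.02,0,0,0,15],[0,0,0,0,0,0,15],[0,0,0,0,0,0,15],[0,0,0,0,0,0,15],[0,0,0,0,0,0,15]]]'|head -1;python3 q.py
```

```text
time_s: 46.05
46.05 in s1 tool [ 18.04 -65.64 115.69] z 67.09 F tool xyz [ 2.29  1.43 -5.41] yaw -0.3047 tilt [ 0.0004 -0.0001]
```

```bash
python3 -m crank '[[[0,0,0.03,0,0,0,15],[0,0,0.02,0,0,0,15],[0,0,0,0,0,0,15],[0,0,0,0,0,0,15],[0,0,0,0,0,0,15],[0,0,0,0,0,0,15],[0,0,0,0,0,0,15],[0,0,0,0,0,0,15]]]'|head -1;python3 q.py
```

```text
time_s: 46.85
46.85 in s1 tool [ 18.32 -65.66 115.8 ] z 66.98 F tool xyz [ -1.4    3.54 -13.37] yaw -0.3047 tilt [ 0.0014 -0.0002]
```

The pin stopped at TCP z 66.98. That matches the holder grasp at z 67.0, where the flange also rested at 58 mm, so the flange is on the cover. Releasing and retracting.

```bash
python3 -m crank '[[[0,0,-0.04,0,0,0,15],[0,0,0,0,0,0,44],[0,0,0,0,0,0,44],[0,0,0,0,0,0,44],[0,0,0,0,0,0,44],[0,0,-0.4,0,0,0,44],[0,0,-0.8,0,0,0,44],[0,0,-1,0,0,0,44]]]';
python3 -m crank '[[[0,0,-1,0,0,0,44],[-0.8,0,-1,0,0,0,44],[-1,0,0,0,0,0,44],[-0.6,0,0,0,0,0,44],[0,0,0,0,0,0,44],[0,0,0,0,0,0,44],[0,0,0,0,0,0,44],[0,0,0,0,0,0,44]]]'|head -2
python3 - <<'E'
from h import *
import json
s=sense();im=capture("wrist");cv2.imwrite("pics/w7.png",im)
for n,p in[("knobtop",(574.9,167.3,91)),("flange",(574.9,167.3,62))]:print(n,proj("wrist",p,s).round(1))
g=cv2.medianBlur(cv2.cvtColor(im,cv2.COLOR_BGR2GRAY),3)
c=camera_model("wrist")
for z in(91,):
    u,v=proj("wrist",(574.9,167.3,z),s);x0,y0=int(u)-60,int(v)-60
    h=cv2.HoughCircles(g[max(0,y0):y0+120,x0:x0+120],cv2.HOUGH_GRADIENT,1,8,param1=100,param2=12,minRadius=12,maxRadius=35)
    if h is not None:
        for a,b,r in h[0][:6]:
            q=at("wrist",a+x0,b+max(0,y0),91,s);e=at("wrist",a+r+x0,b+max(0,y0),91,s);print(q.round(1),"diam at z91",round(2*np.linalg.norm(e-q),1))
E
```

```text
time_s: 47.65
eef_pos: [574.1, 166.9, 122.2]
ee_rot: [0.0, 0.988, -0.152, -0.001]
force: [0.5, -0.3, -0.4]
grip_width: 0.515
grip_force: 0.0
time_s: 48.45
eef_pos: [517.9, 184.6, 171.4]
knobtop [321.1 113.7]
flange [321.  112.2]
[575.5 168.8  91. ] diam at z91 25.5
```

```bash
python3 -c "
from rig import *
print(finish_job())"
```

```text
the job is handed in; nothing more can be done
None
```

The job is handed in at about 48.5 s: the three plates were pushed against the posts and the tie pin is past the catch with its flange on the cover, but one push reached a measured 19.1 N (just under 2 kg) and may have slipped the nest about 0.5 mm in y.

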